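Stow the pegs and brace the camper's tray for the road

TASK

Get the tray ready for the road: pull it all the way out, put every clothes peg from the worktop into the basket of its own colour so that it lies below the rim, and push the tray fully home. Only then wind the tension wheel on the shelf clockwise, which braces the tray, until it turns firmly and the pointer stands in the green field, not in the red. Leave the jug, the bottle, the spring clip and the wooden knob where they are.

Things in the scene. Friction and masses are not known exactly. Their poses are not given: they have to be found in the camera images.
- peg_blue0: a clothes peg lying on the worktop, blue plastic with a steel coil, rigid; 72 mm long, 14 mm wide, 12 mm high, 10 to 21 g. Origin at its centre; x along its length, z up. There are three to five pegs in all, of which zero to three are blue; an absent one has no pose
- peg_blue1: a clothes peg lying on the worktop, blue plastic with a steel coil, rigid; 72 mm long, 14 mm wide, 12 mm high, 10 to 21 g. Origin at its centre; x along its length, z up. There are three to five pegs in all, of which zero to three are blue; an absent one has no pose
- peg_blue2: a clothes peg lying on the worktop, blue plastic with a steel coil, rigid; 72 mm long, 14 mm wide, 12 mm high, 10 to 21 g. Origin at its centre; x along its length, z up. There are three to five pegs in all, of which zero to three are blue; an absent one has no pose
- peg_yellow0: a clothes peg lying on the worktop, yellow plastic with a steel coil, rigid; 72 mm long, 14 mm wide, 12 mm high, 10 to 21 g. Origin at its centre; x along its length, z up. There are three to five pegs in all, of which zero to three are yellow; an absent one has no pose
- peg_yellow1: a clothes peg lying on the worktop, yellow plastic with a steel coil, rigid; 72 mm long, 14 mm wide, 12 mm high, 10 to 21 g. Origin at its centre; x along its length, z up. There are three to five pegs in all, of which zero to three are yellow; an absent one has no pose
- peg_yellow2: a clothes peg lying on the worktop, yellow plastic with a steel coil, rigid; 72 mm long, 14 mm wide, 12 mm high, 10 to 21 g. Origin at its centre; x along its length, z up. There are three to five pegs in all, of which zero to three are yellow; an absent one has no pose
- basket_blue: the blue peg basket, an open box standing loose in the tray, side by side with the other one (which is left and which right varies); outside 120 mm (x, along the tray's slide) by 114 mm (y) by 50 mm high, walls and floor 4 mm, 0.2 kg. Origin under its centre, 10 mm above the worktop; z up. Hidden under the shelf while the tray is shut; the whole basket is open to above when the tray is fully out
- basket_yellow: the yellow peg basket, an open box standing loose in the tray, side by side with the other one (which is left and which right varies); outside 120 mm (x, along the tray's slide) by 114 mm (y) by 50 mm high, walls and floor 4 mm, 0.2 kg. Origin under its centre, 10 mm above the worktop; z up. Hidden under the shelf while the tray is shut; the whole basket is open to above when the tray is fully out
- unit: the fixed stow unit: a slim pale grey shelf slab 175 mm deep, 274 mm wide, top 93 mm and underside 75 mm above the worktop, on white side panels, with the tray under it. Origin at worktop level below the middle of the slab's front edge; x points away from the robot, into the unit; y to the left, z up; it stands turned by up to 0.15 rad
- tray (a joint): how far the tray is pulled out, m: 0 fully home, 0.145 fully out at its stop; slides along the unit's -x with about 2 N of friction and stays where it is left. It starts home. Its wooden front panel is 250 mm wide, its top 62 mm above the worktop; the tray walls are lower than the baskets
- tray_handle (a point): middle of the tray's steel handle bar: 12 mm thick, 100 mm long, lying level along the unit's y at 50 mm above the worktop; it moves with the tray. The bar's centre line stands 48 mm in front of the front panel (60 mm in front of the shelf's edge when home), so a finger fits behind it; only its two ends are joined to the panel
- wheel (a joint): angle of the tension wheel on top of the shelf, rad: 0 fully slack, grows as it is wound clockwise seen from above, stop at 5.6; starts between 0 and 1.2. It takes about 0.2 N m when slack, rising evenly to about 0.33 N m in the green band, and stays where it is left. Green band: 4.0 to 4.8, beyond that red (overwound); it may be wound back
- wheel_grip (a point): on the vertical axis of the tension wheel, at the height to grip its bar. The wheel is a black disc 80 mm across, 10 mm thick, with an orange grip bar across it: 62 mm long, 14 mm thick, standing 30 mm above the disc; this point is 22 mm above the disc, 131 mm above the worktop. At wheel angle 0 the bar lies along the unit's x, at angle q it is turned by q clockwise seen from above
- pointer_tip (a point): the black tension pointer on the gauge on top of the shelf, behind the wheel; it runs along the unit's -y by 14 mm per rad of the wheel, over a white (slack), then green, then red field
- green_mid (a point): middle of the gauge's green field, which is 11 mm long along the unit's y; the pointer is here at wheel angle 4.4
- jug: white ceramic jug with a handle, 86 mm across, 110 mm high, not part of the job. Origin under its centre
- bottle: frosted plastic bottle with a white twist cap, 64 mm across, 170 mm high, not part of the job. Origin under its centre
- spring_clip: stainless steel spring clip 50 by 26 by 16 mm, not part of the job. Origin under its centre
- door_knob: turned wooden cupboard knob, 38 mm across, 32 mm high, not part of the job. Origin under its centre

How it is judged:
By the outcome, as a careful person would: the job done as asked, in the order asked, and still so for the second after the job is handed in, with the robot touching nothing.
Of peg_blue0, peg_blue1, peg_blue2, peg_yellow0, peg_yellow1, peg_yellow2 only 3 to 5 are there at a start; the rules pass over those that are not, and their reading is None.
At some moment in a run one of peg_blue0, peg_blue1, peg_blue2, peg_yellow0, peg_yellow1, peg_yellow2 may be knocked a few centimetres aside while the robot is not near it.
Once in a run the grip may slacken for a moment while it holds something.
It also fails if it takes over 210 s, if anything falls off the work surface, if the arm or the gripper's body presses on something with over 40 N, if the wrist force passes 120 N, or if a joint passes its speed limit or range.

ROBOT

A 6-joint arm with a two-finger parallel gripper is mounted at the origin on the work surface. World frame = base frame: x ahead of the robot, y to its left, z up, the work surface at z = 0. Lengths are in m, angles in rad, forces in N, time in s.
With the tool pointing down it reaches from about 0.3 to 0.775 m from the base axis. Payload 14.6 kg.
Tool frame: the origin (TCP) lies where the fingers leave the gripper's body, on its centre line; the fingertips stand 97 mm ahead of it and the grasp point (between the pads) lies 78 mm ahead of it; z points along the fingers, y is the direction in which the jaws open and shut (so a half turn about z gives the same grasp; the last joint's range is limited). The gripper opens to 94 mm and grips with 3 to 60 N. Pads are 16 mm wide; open, the fingers measure 119 mm over their backs; the gripper's body (75 mm by 177 mm) begins 78 mm behind the grasp point.
Start: joints at [1.051, 0.3, 1.521, -0, 1.321, -0.067], TCP at [0.241, 0.495, 0.303] pointing down, gripper open.
Joint ranges: [-3.03, 3.03], [-0.79, 2.21], [0.23, 2.52], [-1.04, 4.18], [0, 3.07], [-2.55, 2.55]. Speed limits (rad/s): [2.22, 2.22, 2.57, 3.14, 3.14, 3.14].

INTERFACE

Orientations are given as a unit quaternion [w, x, y, z].
In Python, from bench import arm, let_go, clamp, kinematics, readout, get_image, order, silhouettes gives the robot as it stands. The module is installed in compiled form; this text tells all that it offers. Calls block until the motion is done:
- arm.move_to(position, orientation): joint-space move of the TCP to a pose.
- arm.move_l(position, v=0.15, rot=None, force_limit=None): straight line of the TCP; rot=None keeps the orientation; v is the mean speed in m/s. With force_limit (N) it stops when the force on the tool has changed by that much, and returns True; else False.
- arm.movej(angles): joint-space move.
- let_go() and clamp(f_grip=None): open the fingers fully, or close them until they stop; f_grip is the grip in N (None keeps the last).
- arm.dwell(seconds).
- kinematics.ik(position, orientation): joint angles nearest the present ones, or None.
- readout.state(): the state.
- get_image(name): name is "scene" or "top" or "wrist"; returns a dict with "image" (480x640x3 uint8, blue, green, red), "fx", "fy", "cx", "cy" (pixels), "k1" (the pictures are not rectified: a ray, as slopes to the right and down, at radius r is drawn at 1 + k1 r^2 times it, then the intrinsics apply), "T" (4x4, takes a point from camera to world coordinates). Camera axes: x right, y down, z forward; pixel columns grow to the right and rows downward; lengths in m; the calibration is good to about 2 mm. A picture is of the moment at which its call begins. There is no depth.
A pose or a line that the arm cannot do raises arm.IKError and nothing moves.
- order.finish_job(): hands the job in, once; it reports no verdict.
Trained networks look in the newest picture that a camera, given by its name, has taken for a name from the list of things; names that differ only in an ending like _2 or _b are one class to them, and where a whole thing is asked for, a point or a joint stands for the part that bears it (a point fixed in the world has none). Each returns a list of dicts, best first, with "score" (0 to 1); they miss things now and then, are a little off and sometimes report something else, mostly with a low value. They report only what shows in the picture. A call takes as long as a camera call.
- silhouettes(camera, label): "region" (480x640 bool, what is visible of it) and "bbox" ([left, top, width, height] in pixels, round what is visible of it).
The state is a dict: "time": time; "qpos": joint angles; "qd": joint speeds; "effort": joint torques, N m; "tcp_pos": TCP position; "tool_rot": TCP orientation; "ft_force": force on the tool from outside, world axes, zero at the start; "torque": the same for the moment, N m; "finger_gap": finger opening in m.
Only numpy, scipy, OpenCV 4.12 (cv2) and the standard library are available. Lean on these libraries where they do the work, as an engineer would, in place of code of your own. Each camera call takes 0.05 s, during which the arm holds its last target. There are 200 camera calls.

## Working session

There is one attempt and no reset: what is moved stays moved. The work goes in short steps, each a Python script; the robot and the scene stay as the last script left them, time stands still between calls to the robot, and variables do not carry over. Pictures are saved under pics/ and viewed, about 12 in all and at most 16, crops included, and the job is handed in when it is done.

```bash
mkdir -p pics
cat > h.py <<'E'
import numpy as np, cv2
from bench import arm, let_go, clamp, kinematics, readout, get_image, order, silhouettes
def px2w(im,u,v,z):
    x=(u-im["cx"])/im["fx"]; y=(v-im["cy"])/im["fy"]; rd=np.hypot(x,y); r=rd
    for _ in range(20): r=rd/(1+im["k1"]*r*r)
    s=r/rd if rd>0 else 1
    T=np.array(im["T"]); d=T[:3,:3]@np.array([x*s,y*s,1]); o=T[:3,3]
    return o+d*(z-o[2])/d[2]
def w2px(im,p):
    T=np.array(im["T"]); c=T[:3,:3].T@(np.array(p)-T[:3,3]); x,y=c[:2]/c[2]
    s=1+im["k1"]*(x*x+y*y); return im["cx"]+im["fx"]*x*s, im["cy"]+im["fy"]*y*s
def save(im,n): cv2.imwrite("pics/%s.png"%n,im["image"])
def st(): return readout.state()
def down(yaw): # tool z down, jaws (tool y) at direction yaw+90deg: tool x along yaw
    # R = Rz(yaw) * Rx(pi)
    return np.array([0,np.cos(yaw/2),np.sin(yaw/2),0])
def blobs(im,cam,label,z,minscore=0.3):
    out=[]
    for s in silhouettes(cam,label):
        if s["score"]<minscore: continue
        m=s["region"]; v,u=np.nonzero(m)
        if len(u)<8: continue
        P=np.array([px2w(im,a,b,z)[:2] for a,b in zip(u[::max(1,len(u)//300)],v[::max(1,len(u)//300)])])
        c=P.mean(0); w,V=np.linalg.eigh(np.cov((P-c).T)); ax=V[:,1]
        out.append(dict(score=s["score"],px=(u.mean(),v.mean()),n=len(u),c=c,yaw=np.arctan2(ax[1],ax[0]),L=np.sqrt(12*w[::-1]),bbox=s["bbox"]))
    return out
E
python3 - <<'E'
from h import *
np.set_printoptions(precision=3,suppress=True)
for cam in("top","scene"):
    im=get_image(cam); save(im,cam+"0"); print(cam,np.array(im["T"])[:3],im["fx"],im["k1"])
    for l,z in(("peg_blue0",.012),("peg_yellow0",.012),("unit",.09),("tray_handle",.05),("wheel",.105),("wheel_grip",.125),("pointer_tip",.1),("jug",.1),("bottle",.17),("spring_clip",.016),("door_knob",.03)):
        for b in blobs(im,cam,l,z): print(l,round(b["score"],2),np.round(b["px"]),b["n"],b["c"],"yaw %.3f"%b["yaw"],b["L"],b["bbox"])
s=st();print(s["time"],s["tool_rot"],s["tcp_pos"])
E
```

```text
top [[ 0.021 -0.992  0.121  0.39 ]
 [-1.    -0.02   0.007  0.001]
 [-0.004 -0.122 -0.993  1.461]] 579.6220326572029 -0.059343743314238
peg_blue0 0.54 [333. 216.] 1299 [ 0.647 -0.049] yaw 1.621 [0.224 0.078] [281.7, 203.3, 101.0, 32.6]
peg_yellow0 0.67 [467. 280.] 144 [ 0.491 -0.386] yaw 2.238 [0.07  0.013] [454.5, 270.9, 27.3, 19.1]
unit 0.9 [332. 176.] 9727 [ 0.732 -0.041] yaw 1.526 [0.269 0.22 ] [275.5, 133.0, 112.5, 103.5]
tray_handle 0.7 [332. 215.] 1211 [ 0.641 -0.044] yaw 1.604 [0.22  0.074] [283.1, 204.3, 101.5, 31.8]
wheel 0.82 [332. 185.] 781 [ 0.705 -0.042] yaw 2.581 [0.069 0.064] [319.6, 170.1, 35.8, 34.8]
wheel_grip 0.84 [332. 185.] 762 [ 0.701 -0.041] yaw 1.103 [0.065 0.064] [316.5, 168.2, 32.9, 34.9]
wheel_grip 0.36 [332. 175.] 9458 [ 0.724 -0.04 ] yaw 1.656 [0.259 0.212] [274.1, 129.3, 115.9, 104.7]
jug 0.81 [176. 202.] 1416 [0.657 0.333] yaw 0.874 [0.108 0.075] [156.3, 179.0, 43.9, 43.8]
bottle 0.86 [466. 201.] 895 [ 0.66  -0.344] yaw 2.252 [0.083 0.055] [449.0, 183.7, 34.3, 35.3]
spring_clip 0.81 [161. 323.] 228 [0.368 0.377] yaw -2.476 [0.048 0.029] [153.5, 312.2, 16.9, 24.2]
door_knob 0.58 [480. 330.] 171 [ 0.367 -0.414] yaw 2.110 [0.032 0.031] [473.7, 323.7, 15.9, 14.5]
scene [[-0.036  0.748 -0.663  1.618]
 [ 0.999  0.028 -0.022  0.046]
 [ 0.002 -0.663 -0.749  1.295]] 565.826481265137 -0.11536000169067505
1.2 [-0.     0.224  0.974 -0.   ] [0.241 0.495 0.303]
```

```bash
python3 -c "
import cv2
a=cv2.imread('pics/top0.png')[100:360,130:510];cv2.imwrite('pics/t0c.png',cv2.resize(a,None,fx=2.1,fy=2.1,interpolation=cv2.INTER_CUBIC))"
```

```text
(no output)
```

View pics/t0c.png

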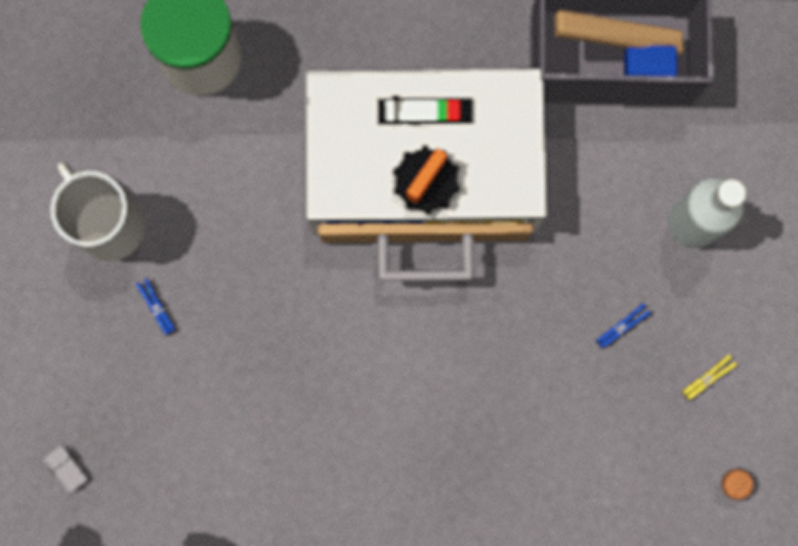

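View pics/scene0.png

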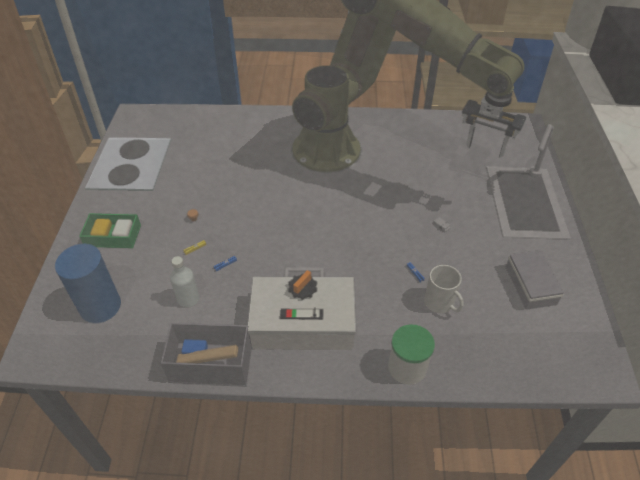

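```bash
cat >> h.py <<'E'
def wpts(im,m,z):
    v,u=np.nonzero(m); return np.array([px2w(im,a,b,z)[:2] for a,b in zip(u,v)])
def axis(P):
    c=P.mean(0); w,V=np.linalg.eigh(np.cov((P-c).T)); a=V[:,1]; return c,np.arctan2(a[1],a[0]),np.sqrt(12*w[::-1])
HSV={"blue":((105,120,40),(130,255,255)),"yellow":((23,110,60),(35,255,255)),"orange":((3,150,100),(16,255,255))}
def cmask(im,col):
    return cv2.inRange(cv2.cvtColor(im["image"],cv2.COLOR_BGR2HSV),*HSV[col])
def cblobs(im,col,z=.012,amin=20,close=5):
    m=cv2.morphologyEx(cmask(im,col),cv2.MORPH_CLOSE,np.ones((close,close)))
    n,L,S,C=cv2.connectedComponentsWithStats(m); out=[]
    for i in range(1,n):
        if S[i,4]>=amin:
            c,y,l=axis(wpts(im,L==i,z)); out.append(dict(px=C[i],n=S[i,4],c=c,yaw=y,L=l))
    return out
E
python3 - <<'E'
from h import *
np.set_printoptions(precision=3,suppress=True)
im=get_image("top")
for col in HSV:
    for b in cblobs(im,col,.012 if col!="orange" else .139): print(col,b)
m=(silhouettes("top","unit")[0]["region"]).astype(np.uint8)
g=cv2.cvtColor(im["image"],cv2.COLOR_BGR2HSV)
w=((g[...,2]>180)&(g[...,1]<50)&(cv2.dilate(m,np.ones((9,9)))>0)).astype(np.uint8)
n,L,S,C=cv2.connectedComponentsWithStats(w); i=1+S[1:,4].argmax(); print(S[i])
P=wpts(im,L==i,.093).astype(np.float32); r=cv2.minAreaRect(P); print(r); print(cv2.boxPoints(r))
E
```

```text
blue {'px': array([439.792, 128.777]), 'n': np.int32(336), 'c': array([ 0.882, -0.321]), 'yaw': np.float64(1.6233037957040843), 'L': array([0.065, 0.036])}
blue {'px': array([575.996, 183.625]), 'n': np.int32(3683), 'c': array([ 0.745, -0.675]), 'yaw': np.float64(2.054115544379181), 'L': array([0.211, 0.118])}
blue {'px': array([203.963, 245.689]), 'n': np.int32(135), 'c': array([0.564, 0.277]), 'yaw': np.float64(-2.5883218621046638), 'L': array([0.074, 0.014])}
blue {'px': array([426.821, 254.636]), 'n': np.int32(140), 'c': array([ 0.553, -0.286]), 'yaw': np.float64(2.226190153246109), 'L': array([0.074, 0.014])}
yellow {'px': array([467.401, 279.346]), 'n': np.int32(162), 'c': array([ 0.492, -0.388]), 'yaw': np.float64(2.22968302186439), 'L': array([0.073, 0.015])}
yellow {'px': array([593.077, 285.923]), 'n': np.int32(26), 'c': array([ 0.481, -0.709]), 'yaw': np.float64(1.452488233320317), 'L': array([0.064, 0.012])}
yellow {'px': array([587.867, 310.867]), 'n': np.int32(30), 'c': array([ 0.418, -0.693]), 'yaw': np.float64(1.241844351765812), 'L': array([0.053, 0.016])}
orange {'p
[... 269 characters left out ...]
: array([0.05 , 0.002])}
orange {'px': array([638.5 , 119.71]), 'n': np.int32(62), 'c': array([ 0.876, -0.777]), 'yaw': np.float64(3.1079797699535403), 'L': array([0.087, 0.005])}
orange {'px': array([332.393, 182.995]), 'n': np.int32(196), 'c': array([ 0.702, -0.041]), 'yaw': np.float64(2.5609528638104155), 'L': array([0.062, 0.017])}
orange {'px': array([480.893, 330.221]), 'n': np.int32(131), 'c': array([ 0.368, -0.383]), 'yaw': np.float64(1.4584278522422676), 'L': array([0.026, 0.025])}
[ 276  133  114   71 6359]
((0.7500502467155457, -0.041273340582847595), (0.1740049570798874, 0.27237385511398315), 1.6552224159240723)
[[ 0.659  0.092]
 [ 0.667 -0.18 ]
 [ 0.841 -0.175]
 [ 0.833  0.097]]
```

```bash
cat >> h.py <<'E'
UY=0.029; UO=np.array([0.663,-0.044]); UX=np.array([np.cos(UY),np.sin(UY)]); UYV=np.array([-UX[1],UX[0]])
def U(x,y): return UO+x*UX+y*UYV
def goto(xy,z,yaw,lin=False,v=.15,fl=None):
    c=[]
    for k in(-1,0,1):
        o=down(yaw+k*np.pi); q=kinematics.ik([*xy,z],o)
        if q is not None: c.append((abs(q[5]),k,o))
    if not c: raise RuntimeError("ik %s %s"%(xy,z))
    arm.move_to([*xy,z],min(c,key=lambda t:t[0])[2])
def lin(xy,z,v=.15,fl=None): return arm.move_l([*xy,z],v=v,force_limit=fl)
E
python3 - <<'E'
from h import *
np.set_printoptions(precision=3,suppress=True)
clamp(10)
goto(U(-.033,0),.32,UY); print(st()["qpos"],st()["tcp_pos"])
print("down",lin(U(-.033,0),.14,.12,15),st()["ft_force"])
print("down",lin(U(-.033,0),.130,.05,8),st()["ft_force"],st()["finger_gap"])
E
```

```text
[-0.128  0.474  1.242  0.     1.426  1.412] [ 0.63  -0.044  0.32 ]
down False [ 0.358 -1.274 -0.118]
down False [-0.215  0.241  0.832] 0.0005603139705121965
```

Run:
```python
from h import *
np.set_printoptions(precision=3,suppress=True)
print(lin(U(-.033-.170,0),.130,.06,15)); s=st(); print(s["ft_force"],(s["tcp_pos"][:2]-UO)@UX)
x=(s["tcp_pos"][:2]-UO)@UX
lin(U(x+.006,0),.130,.05); lin(U(x+.006,0),.32,.2)
s=st(); print(s["qpos"],s["time"])
goto((.40,.25),.35,UY)
im=get_image("top"); save(im,"top1")
for l in("basket_blue","basket_yellow","tray_handle"):
    for b in blobs(im,"top",l,.06): print(l,round(b["score"],2),b["px"],b["n"],b["c"],b["L"])
cv2.imwrite("pics/t1c.png",cv2.resize(im["image"][110:370,130:510],None,fx=2.1,fy=2.1,interpolation=cv2.INTER_CUBIC))
for col in("blue","yellow"):
    for b in cblobs(im,col,.012): print(col,b["px"],b["c"],b["yaw"],b["L"])
```

```text
True
[ 4.126 -0.695  0.902] -0.189175797326723
[-0.178  0.134  1.684 -0.     1.323  1.364] 10.75
basket_blue 0.58 (np.float64(308.37155172413793), np.float64(239.86896551724138)) 2320 [0.578 0.013] [0.125 0.112]
basket_yellow 0.87 (np.float64(356.21404255319146), np.float64(239.388085106383)) 2350 [ 0.581 -0.104] [0.123 0.115]
tray_handle 0.87 (np.float64(333.0841239721695), np.float64(259.3187855787476)) 1581 [ 0.531 -0.048] [0.252 0.221]
blue [439.792 128.777] [ 0.882 -0.321] 1.6233037957040843 [0.065 0.036]
blue [576.006 183.652] [ 0.745 -0.675] 2.0549617584898003 [0.211 0.118]
blue [308.495 239.709] [0.584 0.013] 3.1404801358215026 [0.123 0.116]
blue [203.919 245.654] [0.564 0.277] -2.586167253061335 [0.074 0.014]
blue [426.821 254.636] [ 0.553 -0.286] 2.226190153246109 [0.074 0.014]
yellow [356.607 239.172] [ 0.588 -0.108] -3.0593966405133326 [0.125 0.118]
yellow [467.444 279.312] [ 0.492 -0.388] 2.2263270247991125 [0.073 0.015]
yellow [592.785 300.946] [ 0.443 -0.707] -3.00022647192359 [0.073 0.047]
```

View pics/t1c.png

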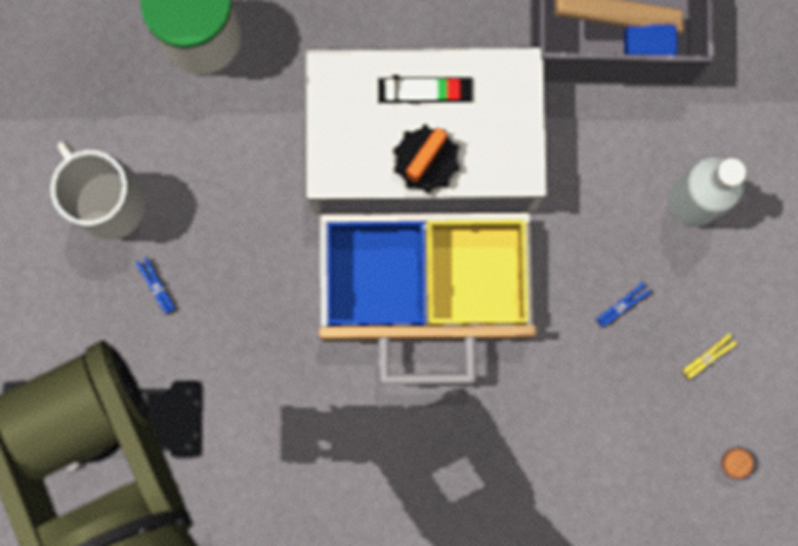

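```bash
cat >> h.py <<'E'
BASK={"blue":np.array([.580,.013]),"yellow":np.array([.583,-.107])}
def pick(col,near):
    "fresh look with top camera, then grasp; returns gap after lift"
    im=get_image("top")
    bs=[b for b in cblobs(im,col) if .06<b["L"][0]<.085 and b["L"][1]<.025 and abs(b["c"][1])<.6]
    bs=[b for b in bs if np.linalg.norm(b["c"]-near)<.12]
    b=min(bs,key=lambda b:np.linalg.norm(b["c"]-near)); print("peg",b["c"],b["yaw"])
    let_go(); goto(b["c"],.30,b["yaw"])
    lin(b["c"],.13,.2,20); hit=lin(b["c"],.101,.06,8)
    g0=st()["finger_gap"]; clamp(25); g1=st()["finger_gap"]; lin(b["c"],.30,.15)
    print("hit",hit,"gap",g0,g1,st()["finger_gap"])
    return st()["finger_gap"]
def place(col,yaw=np.pi/4,off=(0,0)):
    c=BASK[col]+np.array(off); goto(c,.30,UY+yaw); print("carry gap",st()["finger_gap"])
    hit=lin(c,.143,.12,8); print("hit",hit,st()["tcp_pos"],st()["finger_gap"])
    let_go(); lin(c,.30,.15)
E
python3 - <<'E'
from h import *
np.set_printoptions(precision=3,suppress=True)
if pick("blue",np.array([.564,.277]))>.008:
    place("blue")
    goto((.40,.25),.35,UY)
    im=get_image("top"); save(im,"top2")
    for col in("blue","yellow"):
        for b in cblobs(im,col,.012): print(col,b["px"],b["c"],b["yaw"],b["L"])
    cv2.imwrite("pics/t2c.png",cv2.resize(im["image"][130:330,180:480],None,fx=2.4,fy=2.4,interpolation=cv2.INTER_CUBIC))
print(st()["time"])
E
```

```text
peg [0.564 0.277] -2.586167253061335
hit False gap 0.0942310742325023 0.013634902115132817 0.013837441213233088
carry gap 0.013831298216654441
hit False [0.58  0.013 0.144] 0.0137827329510368
blue [439.792 128.777] [ 0.882 -0.321] 1.6233037957040843 [0.065 0.036]
blue [576.017 183.639] [ 0.745 -0.675] 2.0541142358438593 [0.211 0.118]
blue [308.494 239.741] [0.584 0.013] 3.1403167834983 [0.123 0.116]
blue [426.812 254.701] [ 0.552 -0.286] 2.227125661934898 [0.073 0.014]
yellow [356.576 239.154] [ 0.588 -0.108] -3.0285289237091404 [0.125 0.119]
yellow [467.497 279.296] [ 0.492 -0.388] 2.228687396171594 [0.073 0.015]
yellow [592.902 301.034] [ 0.443 -0.707] -2.9384439675263025 [0.073 0.045]
27.6833
```

View pics/t2c.png

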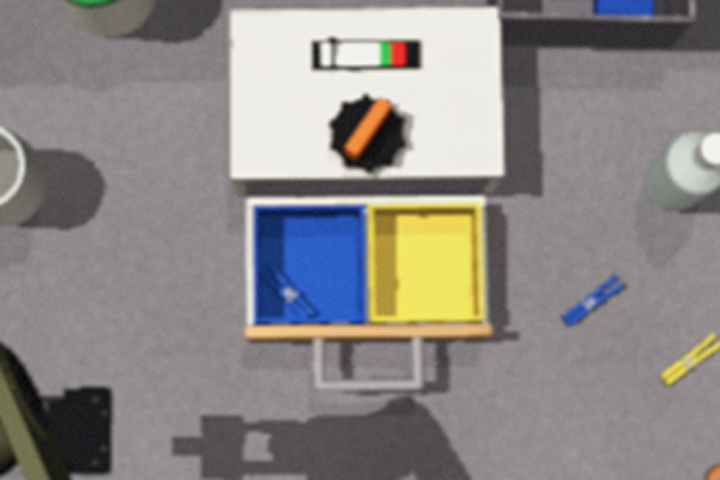

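The first blue peg lies flat in the blue basket, at about (290,292) in the crop. I'll place the other two now.

Run:
```python
from h import *
np.set_printoptions(precision=3,suppress=True)
ok=True
for col,n in(("blue",(.552,-.286)),("yellow",(.492,-.388))):
    if pick(col,np.array(n))>.008: place(col,np.pi/4); 
    else: print("FAILED",col)
    goto((.40,.25),.35,UY)
im=get_image("top"); save(im,"top3")
for col in("blue","yellow"):
    for b in cblobs(im,col,.012): print(col,b["px"],b["c"],b["yaw"],b["L"])
cv2.imwrite("pics/t3c.png",cv2.resize(im["image"][130:330,180:480],None,fx=2.4,fy=2.4,interpolation=cv2.INTER_CUBIC))
print(st()["time"])
```

```text
peg [ 0.553 -0.286] 2.226190153246109
hit False gap 0.09409880745883148 0.013432805809813807 0.013603293784165593
carry gap 0.0135053852218775
hit False [0.58  0.013 0.144] 0.01376086993724826
peg [ 0.492 -0.388] 2.2267747263153312
hit False gap 0.09402309560536896 0.013749671202250978 0.013513390034517906
carry gap 0.013743222665450664
hit False [ 0.583 -0.107  0.144] 0.01385027523303789
blue [439.792 128.777] [ 0.882 -0.321] 1.6233037957040843 [0.065 0.036]
blue [575.996 183.656] [ 0.745 -0.675] 2.0553951211568564 [0.211 0.118]
blue [308.493 239.709] [0.584 0.013] -3.1229137936849356 [0.123 0.116]
yellow [356.583 239.139] [ 0.588 -0.108] -3.0257867659500493 [0.125 0.119]
yellow [592.744 300.98 ] [ 0.443 -0.707] -2.9874067607310564 [0.073 0.047]
55.525
```

View pics/t3c.png

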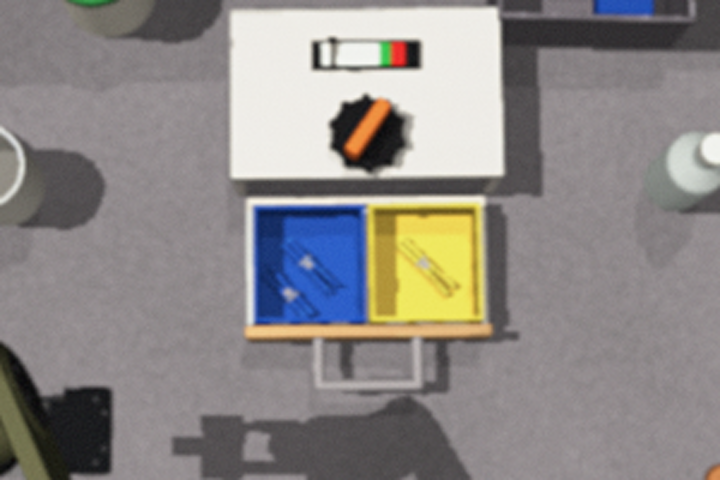

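Run:
```python
from h import *
np.set_printoptions(precision=3,suppress=True)
clamp(10)
goto(U(-.243,0),.30,UY)
print(lin(U(-.243,0),.130,.15,8))
print(lin(U(-.06,0),.130,.08,18)); s=st(); print(s["ft_force"],(s["tcp_pos"][:2]-UO)@UX)
x=(s["tcp_pos"][:2]-UO)@UX
lin(U(x-.03,0),.130,.1); lin(U(x-.03,0),.32,.2)
goto((.40,.25),.35,UY)
im=get_image("top"); save(im,"top4")
for b in cblobs(im,"orange",.139):
    if abs(b["c"][1])<.2: print(b)
cv2.imwrite("pics/t4c.png",cv2.resize(im["image"][120:260,230:430],None,fx=4,fy=4,interpolation=cv2.INTER_CUBIC))
print(st()["time"])
```

```text
False
True
[-3.491 -0.098  2.583] -0.07432968643494513
{'px': array([332.376, 183.059]), 'n': np.int32(202), 'c': array([ 0.702, -0.041]), 'yaw': np.float64(2.5653117850633556), 'L': array([0.062, 0.018])}
65.95
```

View pics/t4c.png

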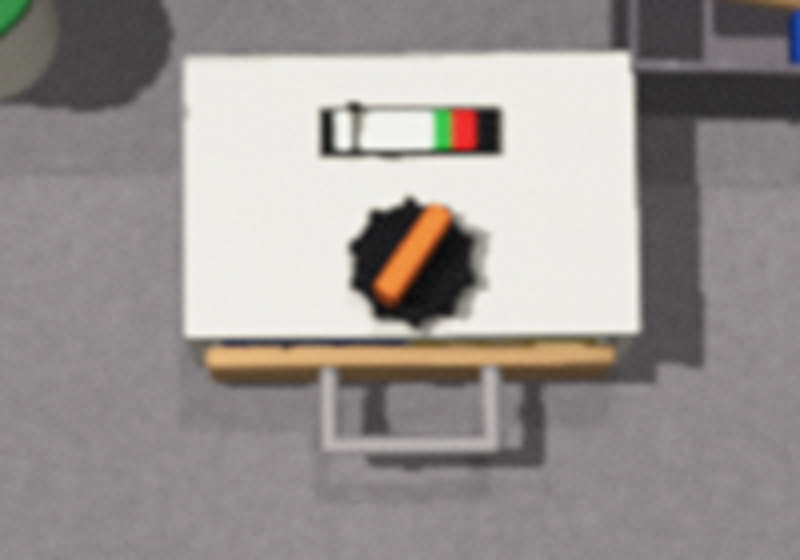

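```bash
cat >> h.py <<'E'
WC=np.array([.7042,-.0423])
def wgrip(yaw):
    o=down(yaw); arm.move_to([*WC,.30],o); print("q6",st()["qpos"][5]); print("hit",arm.move_l([*WC,.213],v=.1,force_limit=8))
    clamp(20); s=st(); print("gap",s["finger_gap"],s["ft_force"],s["torque"]); clamp(60); s=st(); print("gap",s["finger_gap"],s["ft_force"],s["torque"])
def wturn(d,n):
    for i in range(n):
        q=np.array(st()["qpos"]); 
        if i==0: q0=q.copy()
        t=q0.copy(); t[5]+=d*(i+1)/n; arm.movej(t)
        s=st(); print("q6 %.3f"%s["qpos"][5],s["ft_force"],s["torque"],s["finger_gap"])
E
python3 - <<'E'
from h import *
np.set_printoptions(precision=3,suppress=True)
let_go(); wgrip(2.56); wturn(.5,1)
im=get_image("wrist"); save(im,"w5"); print(st()["time"])
E
```

```text
q6 -1.1010902393940651
hit False
gap 0.01394540705132564 [13.697 11.834 -4.236] [ 2.111 -2.47   0.06 ]
gap 0.013389087493339245 [13.43  11.891 -5.168] [ 2.083 -2.465  0.118]
q6 -0.605 [ 2.196  0.176 -0.467] [-0.031 -0.067 -0.158] 0.013433321710476419
72.0
```

View pics/w5.png

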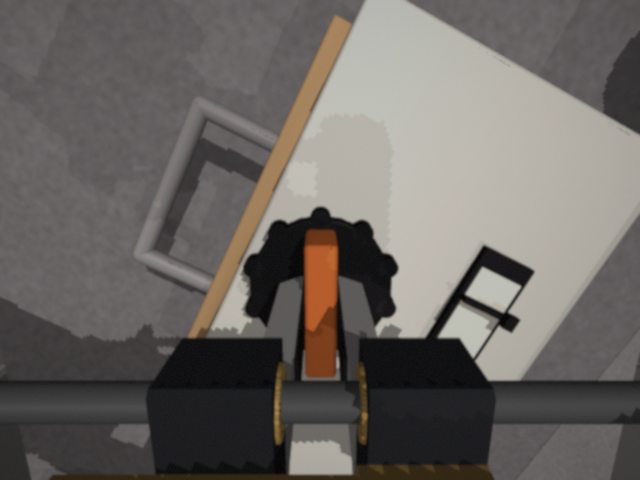

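Run:
```python
from h import *
np.set_printoptions(precision=3,suppress=True)
wturn(1.4,2)
let_go(); arm.move_l([*WC,.30],v=.15)
im=get_image("wrist")
yaw=2.56-1.9
goto((.40,.25),.35,UY); im=get_image("top"); save(im,"top6")
for b in cblobs(im,"orange",.139):
    if abs(b["c"][1])<.2: print(b)
print(st()["time"])
```

```text
q6 0.092 [-0.151  0.427  0.726] [-0.124  0.41  -0.101] 0.013741896232049597
q6 0.792 [-3.399  0.932  0.958] [-0.011  0.934 -0.081] 0.01368625034420205
{'px': array([333.079, 182.874]), 'n': np.int32(215), 'c': array([ 0.702, -0.042]), 'yaw': np.float64(-2.464917201156836), 'L': array([0.061, 0.019])}
77.2083
```

Run:
```python
from h import *
np.set_printoptions(precision=3,suppress=True)
wgrip(.677+np.pi); wturn(1.92,3)
let_go(); arm.move_l([*WC,.30],v=.15)
goto((.40,.25),.35,UY); im=get_image("top"); save(im,"top7")
for b in cblobs(im,"orange",.139):
    if abs(b["c"][1])<.2: print(b)
cv2.imwrite("pics/t7c.png",cv2.resize(im["image"][120:260,230:430],None,fx=4,fy=4,interpolation=cv2.INTER_CUBIC))
print(st()["time"])
```

```text
q6 -2.3588706611767116
hit False
gap 0.013840168147691831 [-6.493  5.166  3.23 ] [ 0.936  1.234 -0.087]
gap 0.014035287693266615 [-6.077  4.228  3.014] [ 0.908  1.267 -0.014]
q6 -1.719 [-5.745  7.935  3.59 ] [ 1.473  0.973 -0.   ] 0.013451744867040778
q6 -1.079 [-1.576 16.223  0.599] [ 2.856  0.178 -0.019] 0.013356270179304552
q6 -0.439 [10.763 19.077 -4.128] [ 3.617 -1.941 -0.019] 0.013566476448496576
{'px': array([332.54 , 182.493]), 'n': np.int32(215), 'c': array([ 0.703, -0.041]), 'yaw': np.float64(1.89654042104187), 'L': array([0.062, 0.019])}
86.8167
```

View pics/t7c.png

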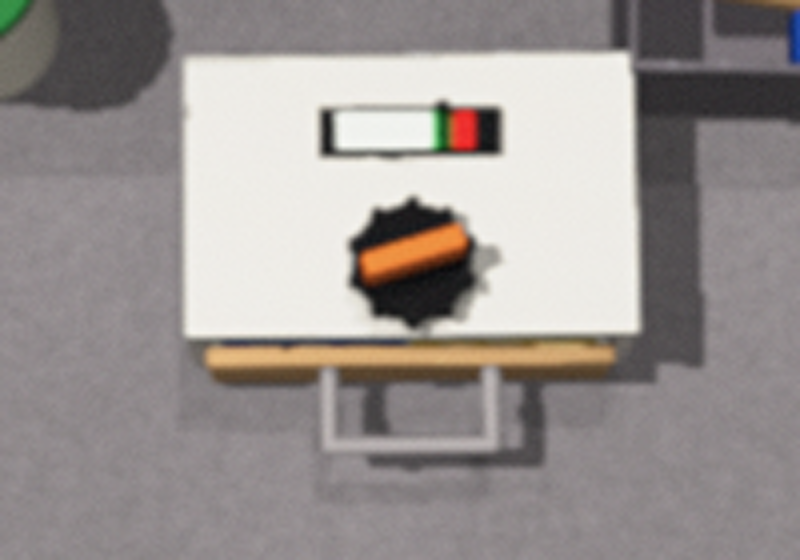

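Run:
```python
from h import *
im=get_image("top")
for col in("blue","yellow"):
    for b in cblobs(im,col,.012):print(col,b["px"].round(),b["L"].round(3))
for l,z in(("jug",.1),("bottle",.17),("spring_clip",.016),("door_knob",.03),("peg_blue0",.012),("peg_yellow0",.012)):
    for b in blobs(im,"top",l,z): print(l,round(b["score"],2),np.round(b["px"]),b["c"].round(3))
im=get_image("scene"); save(im,"scene8")
```

```text
blue [440. 129.] [0.065 0.036]
blue [576. 184.] [0.211 0.118]
yellow [593. 303.] [0.068 0.044]
jug 0.56 [176. 202.] [0.657 0.332]
bottle 0.56 [466. 201.] [ 0.66  -0.345]
door_knob 0.54 [480. 330.] [ 0.367 -0.414]
peg_yellow0 0.63 [466. 200.] [ 0.694 -0.387]
```

View pics/scene8.png

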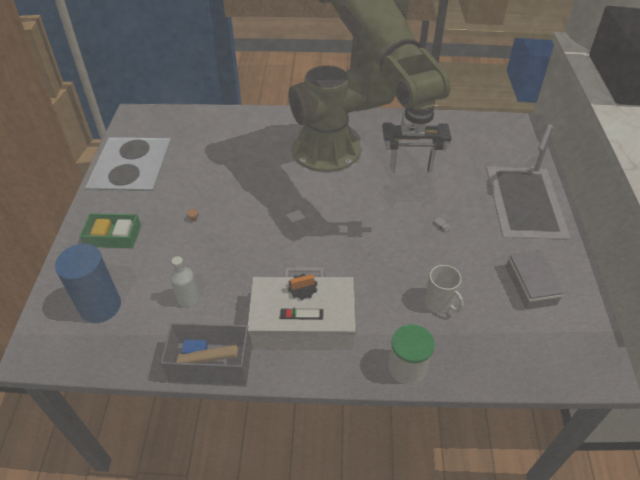

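The worktop has no pegs left on it. The jug (445,290), bottle (185,285), clip (441,224) and knob (192,215) are where they started, and the robot touches nothing.

```bash
python3 -c "
from h import *
order.finish_job(); print(st()['time'])"
```

```text
the job is handed in; nothing more can be done
the job is handed in; nothing more can be done
```

The job is done and handed in at about 87 s on the robot's clock. I pulled the tray out to its stop and put the two blue pegs and the one yellow peg in their own baskets. Then I pushed the tray home and wound the wheel clockwise in two grips.

**Last checks:**
- **Pegs:** all three lay flat in their baskets in the last picture before the tray was shut. The baskets cannot be seen once it is home.
- **Tray:** the push stopped at −0.0743 m against an expected −0.074 m, so it is fully home.
- **Wheel:** it stands at about 4.42 rad by the angle of its bar, with the pointer in the green field.
- **Other objects:** the final scene picture shows the jug, bottle, spring clip and knob where they started.

**Checks that disagreed or missed:**
- The final network check reported a yellow peg at the bottle's pixels (score 0.63). Neither the colour search nor the scene picture shows one, so I took it as a false report.
- The network also missed the spring clip in the final top picture; it shows in its place in the scene picture.
- Gripping the wheel put up to about 22 N of sideways force on the tool, from being slightly off centre.

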